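# Turn the toy cart's wheel until its valve stem points straight up

### The job

The spoked wheel of a children's hand cart sits in the wheel stand on the toy museum's workbench: get it ready for the pump by gently pushing its spokes, one after another, until the valve stem points straight up, with the white cap at the very top of the wheel, and leave the wheel at rest there. Do not grip or lift anything, keep off the tyre and the valve, which are fragile, do not shift or lift the stand, and leave the toy car, doll, tin and spanner where they are.

Things in the scene. Friction and masses are not known exactly. Their poses are not given: they have to be found in the camera images.
- stand: Loose, heavy wheel stand (4 kg). Origin: centre of the underside of its grey base plate (200 x 220 x 12 mm) on the bench. x axis: along the level axle, away from the robot (yaw at most 0.3 rad); z up. Two upright blue bars, 20 mm wide (y), 8 mm thick (x), at x = -68 and +68 mm, reach 14 mm above the axle; the rest of the wheel's near face is open.
- hub (a point): Centre of the wheel, on the axle in the middle plane of rim and tyre, 180 mm above the bench; axes as the stand's. The steel hub has 20 mm radius and runs along the axle from 46 mm on the robot's side of this plane to 22 mm beyond it. The red rim has 113 mm inner radius and is 22 mm wide along the axle.
- wheel (a joint): Wheel angle about the stand's x axis, rad: 0 when the valve stem points straight up; growing, it carries the stem from the top towards the stand's -y side (clockwise as seen from the robot). Turns either way without end stops; starts between 1.6 and 4.6. Stiff bearing, 0.2 N m of friction (3 N at 70 mm from the axle): it stays where it is left. The wheel weighs about 1 kg.
- spoke (a point): Point on the centre line of one of five straight yellow spokes, 70 mm from the axle and 16.5 mm nearer the robot than the rim's middle plane; 36 degrees from the stem, on the side of growing angle. Spokes 12 mm wide, 10 mm thick, 72 degrees apart (36, 108, 180, 252, 324 degrees from the stem), dished: 36 mm nearer the robot than the rim at 18 mm from the axle, level with it at 114 mm.
- tyre: The black tyre and the valve, turning with the wheel; origin at the centre of the wheel, its z axis along the valve stem (outwards), x along the axle. Tyre from 121 to 149 mm radius, 28 mm thick along the axle. The bent brass valve comes out of the rim on the far side and runs outwards over the sidewall, 23 mm beyond the middle plane.
- valve_tip (a point): Outer end of the white valve cap (12 mm diameter), 160 mm from the axle, 23 mm beyond the wheel's middle plane, on the side away from the robot.
- car: Red and white toy car, loose, 105 x 48 x 53 mm, origin under its centre, x along it. To be left alone.
- doll: Green wooden peg doll with a yellow hat, loose, 48 mm diameter, 87 mm high, origin under its centre. To be left alone.
- tin: Blue polish tin, loose, 60 mm diameter, 70 mm high, origin under its centre. To be left alone.
- spanner: Steel spanner lying flat, loose, 150 mm long along its x, origin under its middle. To be left alone.

How it is judged (in metres and radians):
At the end, for the whole second after the job is handed in: The valve stem points straight up to within 0.1 rad (about 6 degrees), the wheel is at rest (under 0.05 rad/s), and the stand and the four other things are within 20 mm of where they began (angle between tyre's own z axis and vertical below 0.1 rad and angular speed of tyre below 0.05 rad/s and distance of each of stand, car, doll, tin, spanner from where it was at the start of the episode below 0.02 m); the robot touches nothing.
It fails at once if the tyre or the valve is touched by the robot (over 2 N) (contact force between any of the fingers, the arm and tyre above 2 N).
It fails at once if the wheel or stand is gripped or shoved hard (over 30 N) (contact force between any of the fingers, the arm and stand above 30 N).
It fails at once if the stand is shifted by more than 20 mm (distance of stand from where it was at the start of the episode above 0.02 m).
It fails at once if the stand is lifted or tipped (height (world z) of stand above 0.008 m or angle between stand's own z axis and vertical above 0.08 rad).
It fails at once if the toy car, doll, tin or spanner is lifted or moved by more than 20 mm (distance of any of car, doll, tin, spanner from where it was at the start of the episode above 0.02 m).
It also fails if it takes over 67 s, if anything falls off the work surface, if the arm or the gripper's body presses on something with over 40 N, if the wrist force passes 120 N, or if a joint passes its speed limit or range.

### The arm

A 6-joint arm with a two-finger parallel gripper is mounted at the origin on the work surface. World frame = base frame: x ahead of the robot, y to its left, z up, the work surface at z = 0. Lengths are in m, angles in degrees, forces in N, time in s.
With the tool pointing down it reaches from about 0.25 to 0.725 m from the base axis. Payload 9.7 kg.
Tool frame: the origin (TCP) lies between the finger pads; the fingertips stand 19 mm ahead of it and the grasp point (between the pads) is the TCP; z points along the fingers, y is the line along which they close (so a half turn about z gives the same grasp; the last joint's range is limited). The gripper opens to 85 mm and grips with 20 to 120 N. Pads are 22 mm wide; open, the fingers measure 114 mm over their backs; the gripper's body (76 mm by 85 mm) begins 54 mm behind the grasp point. The pads swing forward as they close: fully open they stand 13 mm farther back than shut.
Start: joints at [69.328, 4.979, 10.078, 95.1, 0, 90], TCP at [0.194, 0.515, 0.25] pointing down, gripper open.
Joint ranges: [-179.16, 179.16], [-48.56, 103.87], [-65.8, 70.77], [-126.05, 130.52], [-82.76, 87.17], [-180, 180]. Speed limits (degrees/s): [127.2, 127.2, 147.25, 180, 180, 180].

### API

Orientations are given as [roll, pitch, yaw] about the fixed x, y, z axes, in that order (R = Rz(yaw) Ry(pitch) Rx(roll)).
In Python, from workcell import telemetry, camera, calibration, workorder gives the robot as it stands.
- The arm moves only by the tool play_rows, never from a script. Its argument "increments" is a list of rows, each a list of 3 entries, a list of its own where there are three numbers: the shift along the tool's x, y, z in mm, then the turn, a rotation vector about the tool's x, y, z in degrees, then the closure, from 0 (fully open) to 1 (shut). In form: [[[x, y, z], [ax, ay, az], jaw], ...]. A call has 1 to 20 rows; each row is the pose to reach, as a shift and turn from the pose commanded when the call began, along the tool's axes at that moment; what a row does not reach only later rows make up. A row lasts 1/10 s, in which the tool goes at most 50 mm and 8.59 degrees, less where a joint would pass 70% of its speed; a pose out of reach is approached as far as the arm can. A call with a gripper value outside its range is refused whole. The fingers move at their own pace and stop on an object; "grip_force" is the grip in N (left out, the last holds). Time passes only in rows, so rows that repeat a pose let the fingers close. It gives the time, the measured TCP pose, the force, the opening and the grip force at its end, in the units of the state.
- telemetry.get_obs(): the state, without advancing time (a new reading comes with each control period).
- camera(name): name is "scene" or "top" or "wrist"; returns (picture, depth): 420x560x3 uint8, red, green, blue; 420x560 float32, m along the optical axis (not along the pixel's ray), 0 where there is no reading.
- calibration(name): a dict with "vertical_fov" (degrees; the focal length in pixels is half the picture's height over the tangent of half this angle, whatever the lens; pixels are square), "cx", "cy" (the principal point, pixels), "rvec" (rotation vector, rad) and "tvec" (3), from world to camera coordinates, as OpenCV has them; the wrist camera has in their place "hand_eye" (4x4, takes a point from camera to tool coordinates, whose origin is the TCP and whose axes are the flange's). Camera axes: x right, y down, z forward; pixel columns grow to the right and rows downward; lengths in m; the calibration is good to about 2 mm. The wrist camera is an equidistant fisheye: a pixel r from the principal point sees the ray r / f radians off the axis. A picture is of the moment at which its call begins: read the wrist's pose just before it. calibration takes no time and is no camera call.
- workorder.job_done(): hands the job in; it is judged then, once.
The state is a dict: "time": time; "q": joint angles; "qd": joint speeds; "joint_efforts": joint torques, N m; "ee_pos": TCP position; "tcp_rot": TCP orientation; "wrist_force": force on the tool from outside, world axes, zero at the start; "torque": the same for the moment, N m; "opening": finger opening in m; "grasp_force": force on a finger pad.
Only numpy, scipy, OpenCV 4.12 (cv2) and the standard library are available. Lean on these libraries where they do the work, as an engineer would, in place of code of your own. Each camera call takes 0.05 s, during which the arm holds its last target. There are 200 camera calls.

## Working session

There is one attempt and no reset: what is moved stays moved. The work goes in short steps, Python scripts to look and compute and a tool call to move; the robot and the scene stay as the last step left them, time stands still between calls to the robot, and variables do not carry over. Pictures are saved under pics/ and viewed, at most 10 in all, crops included, and the job is handed in when it is done.

Besides the shell and the picture viewer there is one more tool, called after "Emit:" as a command line: name --argument value ..., lists and objects as JSON in quotes. play_rows: Moves the arm, as the interface text tells. Its arguments: {"type":"object","properties":{"increments":{"type":"array"},"grip_force":{"type":"number"}},"required":["increments"]}

```bash
mkdir -p pics; ls; cat > h.py <<'E'
import numpy as np, cv2
from scipy.spatial.transform import Rotation as R
from workcell import telemetry, camera, calibration, workorder
def cam(n):
    c=calibration(n); im,d=camera(n); f=im.shape[0]/2/np.tan(np.radians(c["vertical_fov"]/2))
    return im,d,c,f
def world(d,c,f):
    v,u=np.indices(d.shape); p=np.stack([(u-c["cx"])/f*d,(v-c["cy"])/f*d,d],-1)
    Rm=cv2.Rodrigues(np.array(c["rvec"],float))[0]
    return (p-np.array(c["tvec"]).ravel())@Rm
E
python3 - <<'E'
from h import *
for n in("scene","top"):
    im,d,c,f=cam(n); P=world(d,c,f); np.savez(n,im=im,P=P,d=d)
    cv2.imwrite(f"pics/{n}.png",im[...,::-1])
    Rm=cv2.Rodrigues(np.array(c["rvec"],float))[0]; print(n,-Rm.T@np.array(c["tvec"]).ravel(),Rm[2])
print(telemetry.get_obs())
E
```

```text
pics
scene [1.36346294 0.62351415 0.8761729 ] [-0.63742486 -0.52792621 -0.56123388]
top [0.51197213 0.02808398 1.27447034] [ 0.08439238 -0.00384391 -0.99642519]
{'time': 0.1, 'q': array([ 6.93282163e+01,  5.00850576e+00,  1.00378075e+01,  9.50984843e+01,
       -7.70768419e-04,  9.00006214e+01]), 'qd': array([ 0.08820775, -0.14616486,  0.06276441, -0.07548533,  0.06160518,
       -0.12990756]), 'joint_efforts': array([-6.89564386e-04, -5.21561372e+01,  4.65653014e+01,  1.60681136e-02,
       -4.51585606e-06,  7.67412928e-06]), 'ee_pos': array([0.19409713, 0.51441904, 0.24963797]), 'tcp_rot': array([-1.79930817e+02,  7.71518139e-04,  1.59327596e+02]), 'wrist_force': array([-0.18007864,  0.27471493, -0.06508124]), 'torque': array([-0.00994621,  0.03636431,  0.00871928]), 'grasp_force': 0.0, 'opening': 0.0856649740417689}
```

View pics/scene.png

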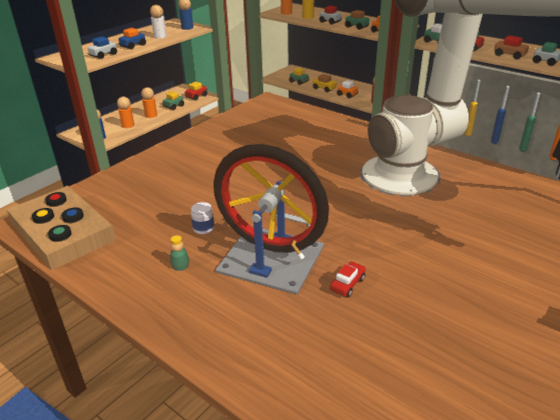

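View pics/top.png

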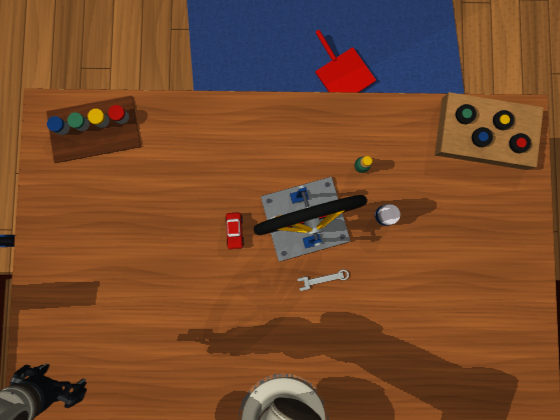

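The scene view shows the wheel from the far side, with the white cap low at about (298,250), towards +y. The top view shows the stand around (305,218), yawed slightly, the car at (235,230), the spanner at (323,281) on the robot's side, the tin at (388,214) and the doll at (363,164).

```bash
cat > meas.py <<'E'
from h import *
def tyre(P,im):
    s=im.astype(int); X=P[...,0];Y=P[...,1];Z=P[...,2]
    return P[(s.max(-1)<60)&(Z>.04)&(Z<.36)&(abs(X-.55)<.2)&(abs(Y-.02)<.2)]
E
python3 - <<'E'
from meas import *
A=dict(np.load("scene.npz"));B=dict(np.load("top.npz"))
# plate
s=B["im"].astype(int);P=B["P"]
m=(abs(P[...,2]-.012)<.008)&(s.max(-1)-s.min(-1)<30)&(s.mean(-1)>70)&(abs(P[...,0]-.55)<.2)&(abs(P[...,1]-.03)<.2)
m=m.astype(np.uint8)
n,l,st,ce=cv2.connectedComponentsWithStats(m)
for i in range(1,n):
    if st[i,4]>60: 
        q=P[l==i]; print("grey",st[i],q.mean(0),cv2.minAreaRect(q[:,:2].astype(np.float32)*1000))
q=P[(m>0)&(P[...,0]>.43)]; r=cv2.minAreaRect(q[:,:2].astype(np.float32)*1000); print("plate",r)
t=np.vstack([tyre(A["P"],A["im"]),tyre(B["P"],B["im"])])
for nm,D in(("s",A),("t",B)):
    t=tyre(D["P"],D["im"]); print(nm,len(t),t.mean(0),t.min(0),t.max(0))
t=tyre(B["P"],B["im"]); t=t[t[:,2]>.2]
vx,vy,x0,y0=cv2.fitLine(t[:,:2].astype(np.float32),cv2.DIST_HUBER,0,.01,.01).ravel(); print("tyre line top",vx,vy,x0,y0,np.degrees(np.arctan2(-vx,vy)))
# valve white cap in scene
s=A["im"].astype(int);P=A["P"]
m=(s.min(-1)>150)&(P[...,2]<.15)&(P[...,2]>.02)
v,u=np.nonzero(m)
n,l,st,ce=cv2.connectedComponentsWithStats(m.astype(np.uint8))
for i in range(1,n):
    if st[i,4]>4: print(st[i],ce[i],np.median(P[l==i],0))
big=cv2.resize(A["im"][130:310,190:380],None,fx=4,fy=4,interpolation=cv2.INTER_CUBIC)[:600]
cv2.imwrite("pics/sc2.png",big[...,::-1])
E
```

```text
grey [301 177  37  29 639] [ 0.65582021 -0.10580081  0.01211884] ((655.0856323242188, -101.36236572265625), (69.10713195800781, 94.61947631835938), 15.848711013793945)
grey [261 186  45  34 793] [0.62059043 0.01245601 0.01218111] ((623.5331420898438, 6.6247100830078125), (71.45994567871094, 119.662353515625), 17.325153350830078)
grey [ 271  214   72   47 1407] [ 0.51258816 -0.06402847  0.01206439] ((520.0786743164062, -74.47329711914062), (85.85100555419922, 217.03408813476562), 15.438302993774414)
grey [298 270  45  21 274] [ 0.39736294 -0.10313111  0.00757123] ((396.9430847167969, -107.36618041992188), (36.34657287597656, 131.9595947265625), 11.89712905883789)
plate ((575.8981323242188, -59.41925048828125), (198.6107177734375, 219.14547729492188), 16.27774429321289)
s 2372 [ 0.57838888 -0.02791103  0.2221292 ] [ 0.52999205 -0.17994554  0.0423117 ] [0.63035487 0.08425709 0.32947633]
t 1441 [ 0.57246093 -0.04736542  0.28938418] [ 0.51228991 -0.17994574  0.04198266] [0.63906276 0.08152616 0.33193802]
tyre line top 0.28227282 -0.9593342 0.57157 -0.04722802 -163.6041
[443 127  23   9  36] [453.86111111 131.16666667] [-0.10087481  0.11369522  0.14626002]
[402 137  29  26 392] [415.81887755 151.0994898 ] [0.03791662 0.06100366 0.11745832]
[432 136   3   2   5] [432.8 136.4] [-0.02797401  0.07831136  0.14688056]
[386 166  33  18 293] [403.05119454 175.04778157] [0.06147141 0.04263093 0.03787797]
[192 202  19  19 222] [201.0990991  209.87387387] [ 0.59458526 -0.28822987  0.06913332]
[298 253   6   6  22] [300.68181818 255.68181818] [0.57496615 0.03534331 0.05788506]
[337 269  21  15 112] [347.00892857 276.6875    ] [0.5651171  0.16191222 0.04620623]
```

View pics/sc2.png

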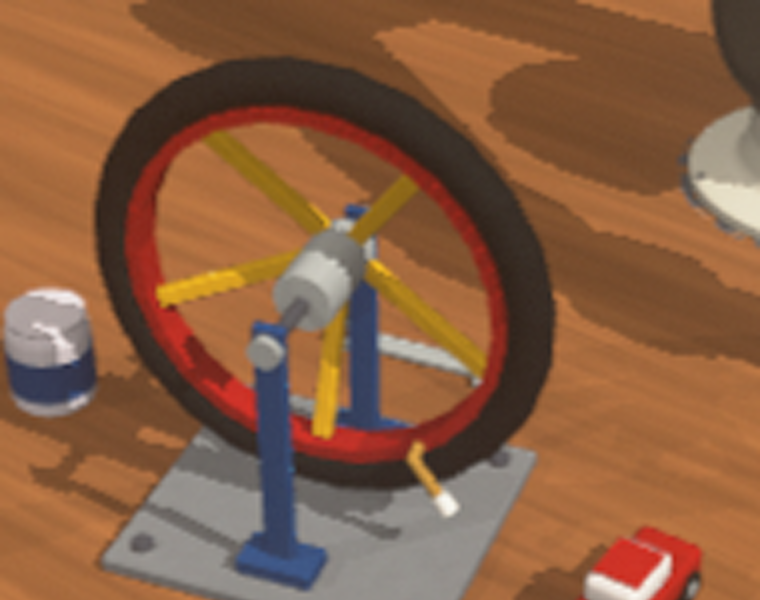

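The cap measures (0.575, 0.035, 0.058), about 152 mm from the hub and 25 mm beyond the middle plane, so it fits the model. The stand is at (0.576, -0.059) with yaw 16.3°. The wheel angle is about 217°, so it needs about +143°. I'll do this as two clockwise pushes of about 72° each, with the closed fingers held horizontal.

```bash
cat >> h.py <<'E'
yaw=np.radians(16.3); cy,sy=np.cos(yaw),np.sin(yaw)
hub=np.array([.576,-.0594,.18]); S=np.array([[cy,-sy,0],[sy,cy,0],[0,0,1]])
RH=np.array([[-sy,0,cy],[cy,0,sy],[0,1,0]])   # horizontal tool
RD=np.array([[-sy,cy,0],[cy,sy,0],[0,0,-1]])  # pointing down
def inc(p,Rt):
    o=telemetry.get_obs(); R0=R.from_euler('xyz',o["tcp_rot"],degrees=True)
    print("inc",(R0.inv().apply(np.array(p)-o["ee_pos"])*1000).round(1),np.degrees((R0.inv()*R.from_matrix(Rt)).as_rotvec()).round(1),"stand xyz mm",(S.T@(o["ee_pos"]-hub)*1000).round(1))
E
python3 -c "
from h import *
inc([.33,-.13,.33],RD)"
```

```text
inc [-354.6 -555.   -79.7] [-0.1  0.  53. ] stand xyz mm [-205.5  657.9   69.6]
```

Emit:
play_rows --increments '[[[-18,-28,-10],[0,0,2],1],[[-54,-84,-30],[0,0,6],1],[[-90,-140,-50],[0,0,12],1],[[-115,-180,-60],[0,0,17],1],[[-140,-220,-70],[0,0,21],1],[[-165,-260,-80],[0,0,25],1],[[-190,-300,-80],[0,0,29],1],[[-215,-340,-80],[0,0,33],1],[[-240,-380,-80],[0,0,37],1],[[-265,-420,-80],[0,0,41],1],[[-290,-460,-80],[0,0,45],1],[[-315,-500,-80],[0,0,49],1],[[-340,-535,-80],[0,0,52],1],[[-355,-555,-80],[0,0,53],1],[[-355,-555,-80],[0,0,53],1],[[-355,-555,-80],[0,0,53],1],[[-355,-555,-80],[0,0,53],1]]'

```text
time: 1.8
ee_pos: [0.3302, -0.1293, 0.3303]
tcp_rot: [-180.0, -0.0, 106.4]
wrist_force: [-0.1, -0.0, 0.2]
opening: 0.0001
grasp_force: 0.0
```

```bash
python3 -c "
from h import *
o=telemetry.get_obs();print(o['q'],o['ee_pos'],o['tcp_rot'])
inc(hub+S@[-.13,-.0,.10],RH)
inc(hub+S@[-.13,-.0,.10],RD)"
```

```text
[-2.13965468e+01 -1.83799035e+01 -1.88018196e+00  1.06514305e+02
  1.11762590e-02  5.22349834e+01] [ 0.33019294 -0.12932251  0.3303275 ] [-1.79995316e+02 -1.77665224e-02  1.06368468e+02]
inc [ -2.  125.6  50.3] [-90.   -0.1   0. ] stand xyz mm [-255.6    1.9  150.3]
inc [ -2.  125.6  50.3] [-0.  -0.   0.1] stand xyz mm [-255.6    1.9  150.3]
```

Emit:
play_rows --increments '[[[-2,10,4],[-4,0,0],1],[[-3,18,8],[-10,0,0],1],[[-4,26,14],[-16,0,0],1],[[-6,36,20],[-23,0,0],1],[[-8,46,28],[-30,0,0],1],[[-9,56,34],[-37,0,0],1],[[-10,66,40],[-44,0,0],1],[[-12,76,48],[-51,0,0],1],[[-14,86,54],[-58,0,0],1],[[-15,96,60],[-65,0,0],1],[[-17,106,68],[-72,0,0],1],[[-18,116,74],[-79,0,0],1],[[-19,122,80],[-86,0,0],1],[[-19,125,82],[-90,0,0],1],[[-19,125,82],[-90,0,0],1],[[-19,125,82],[-90,0,0],1],[[-19,125,82],[-90,0,0],1],[[-19,125,82],[-90,0,0],1]]'

```text
time: 3.6
ee_pos: [0.4901, -0.1524, 0.2871]
tcp_rot: [93.1, -0.1, 108.2]
wrist_force: [0.7, 0.9, -0.6]
opening: 0.0001
grasp_force: 0.0
```

```bash
python3 - <<'E'
from h import *
o=telemetry.get_obs();print(o['q'],o['ee_pos'],o['tcp_rot'])
inc(hub+S@[-.025,-.017,.068],RH)
im,d,c,f=cam("wrist"); print(c); np.savez("w1",im=im,d=d,p=o["ee_pos"],r=o["tcp_rot"])
cv2.imwrite("pics/w1.png",im[...,::-1])
E
```

```text
[-44.70608693 -48.56155637 -65.80111722 -10.40212462  62.73963533
  84.04396346] [ 0.4900756  -0.15237554  0.2870668 ] [ 93.12591351  -0.12785124 108.19272905]
inc [ 45.2 -34.5  87.1] [-3.1 -1.9 -0.1] stand xyz mm [-108.6  -65.1  107.1]
{'vertical_fov': 65.70646984690485, 'cx': 276.34334868315153, 'cy': 204.54906730901953, 'hand_eye': array([[-3.18887540e-05, -9.54371729e-01, -2.98621167e-01,
         7.69968096e-02],
       [ 9.99999719e-01, -2.54110000e-04,  7.05330625e-04,
         8.13464300e-05],
       [-7.49030233e-04, -2.98621061e-01,  9.54371469e-01,
        -1.22577983e-01],
       [ 0.00000000e+00,  0.00000000e+00,  0.00000000e+00,
         1.00000000e+00]])}
```

View pics/w1.png

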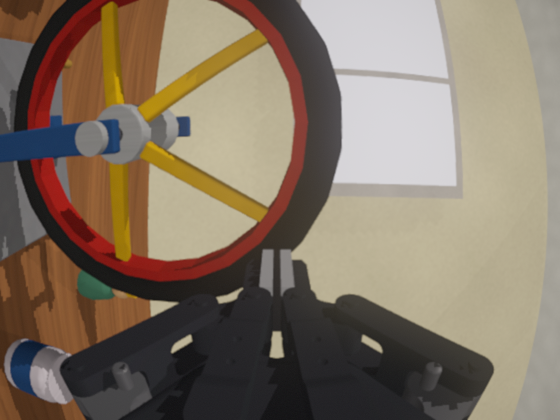

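The wrist view shows the wheel with its hub at about (125,135) and the spokes, and the gripper's knuckles spreading out along tool y. A horizontal pose here hits the limits of joints 2 and 3, so I'll tilt the tool down instead. First I'll measure the gripper's shape from the wrist depth.

```bash
cat >> h.py <<'E'
def wtool(d,c):
    f=d.shape[0]/2/np.tan(np.radians(c["vertical_fov"]/2)); v,u=np.indices(d.shape)
    x,y=u-c["cx"],v-c["cy"]; r=np.hypot(x,y)+1e-9; k=np.tan(np.minimum(r/f,1.5))/r
    p=np.stack([x*k*d,y*k*d,d],-1); H=np.array(c["hand_eye"]); return p@H[:3,:3].T+H[:3,3]
E
python3 - <<'E'
from h import *
D=np.load("w1.npz"); P=wtool(D["d"],calibration("wrist")); im=D["im"].astype(int)
m=(D["d"]>0)&(P[...,2]<.03)&(D["d"]<.2)
q=P[m]*1000
for z in range(-110,31,10):
    s=q[(q[:,2]>=z)&(q[:,2]<z+10)]
    if len(s)>5: print(z,len(s),"x",s[:,0].min().round(),s[:,0].max().round(),"y",s[:,1].min().round(),s[:,1].max().round())
E
```

```text
-90 1919 x 6.0 22.0 y -47.0 47.0
-80 11181 x -7.0 23.0 y -61.0 61.0
-70 10182 x -2.0 20.0 y -62.0 62.0
-60 7875 x -9.0 19.0 y -57.0 57.0
-50 4406 x -8.0 19.0 y -49.0 49.0
-40 5493 x -11.0 15.0 y -40.0 41.0
-30 2116 x -12.0 15.0 y -33.0 33.0
-20 891 x -11.0 13.0 y -15.0 14.0
-10 760 x -196.0 13.0 y -289.0 14.0
0 623 x -196.0 12.0 y -287.0 14.0
10 245 x 7.0 12.0 y -13.0 13.0
```

```bash
cat >> h.py <<'E'
def RT(t=35):
    c,s=np.cos(np.radians(t)),np.sin(np.radians(t))
    return S@np.array([[-s,0,c],[0,1,0],[-c,0,-s]])
def tgt(x,y,z,t=35): inc(hub+S@(np.array([x,y,z])/1000),RT(t))
E
python3 -c "
from h import *
tgt(-90,-6,125)"
```

```text
inc [58.7 18.7 19.6] [ 26.4  23.5 -86.9] stand xyz mm [-108.7  -65.3  107.3]
```

Emit:
play_rows --increments '[[[5,2,0],[2,2,-6],1],[[10,3,2],[4,4,-13],1],[[14,5,4],[6,6,-20],1],[[19,6,6],[9,8,-28],1],[[24,8,8],[11,10,-36],1],[[29,10,10],[13,12,-43],1],[[34,11,12],[15,14,-50],1],[[39,13,13],[18,16,-58],1],[[44,14,15],[20,18,-65],1],[[49,16,16],[22,20,-72],1],[[54,17,18],[24,22,-80],1],[[59,19,20],[26,23,-87],1],[[59,19,20],[26,23,-87],1],[[59,19,20],[26,23,-87],1],[[59,19,20],[26,23,-87],1]]'

```text
time: 5.15
ee_pos: [0.4914, -0.091, 0.3053]
tcp_rot: [179.8, 55.6, -164.1]
wrist_force: [0.8, -0.7, 0.2]
opening: -0.0004
grasp_force: 0.0
```

```bash
python3 -c "
from h import *
o=telemetry.get_obs();print(o['q'],o['ee_pos'],o['tcp_rot'])
tgt(-69,-6,106)"
```

```text
[-28.46908079 -44.74783828 -37.95539119  50.67969451  35.43732812
 -28.99133428] [ 0.49137414 -0.09100525  0.30529023] [ 179.76941777   55.60998602 -164.11096573]
inc [ 4.   0.6 28.3] [-0.1  0.6 -0.2] stand xyz mm [-90.1  -6.6 125.3]
```

```bash
cat >> h.py <<'E'
def spokes():
    o=telemetry.get_obs(); im,d,c,f=cam("wrist"); P=wtool(d,c)
    W=R.from_euler('xyz',o["tcp_rot"],degrees=True).apply(P.reshape(-1,3)).reshape(P.shape)+o["ee_pos"]
    Q=(W-hub)@S*1000; h=cv2.cvtColor(im,cv2.COLOR_RGB2HSV)
    r=np.hypot(Q[...,1],Q[...,2]); m=(h[...,0]>18)&(h[...,0]<34)&(h[...,1]>140)&(d>0)&(r>35)&(r<105)&(abs(Q[...,0]+16)<40)
    ph=np.degrees(np.arctan2(-Q[...,1],Q[...,2]))%360
    n,l,st,ce=cv2.connectedComponentsWithStats(m.astype(np.uint8))
    for i in range(1,n):
        if st[i,4]>80:
            k=(l==i); mid=k&(abs(r-70)<12)
            a=np.degrees(np.angle(np.exp(1j*np.radians(ph[k])).mean()))
            print("spoke phi",a.round(1),"n",st[i,4],"r",r[k].min().round(),r[k].max().round(),"x@70",np.median(Q[mid][:,0]).round(1) if mid.any() else None,"valve err",round((a-36+36)%72-36,1))
    e=(h[...,1]<60)&(h[...,2]>120)&(abs(Q[...,0]+46)<4)&(r<25)&(d>0)
    if e.sum()>20: print("hub face",Q[e].mean(0).round(1),e.sum())
    return im,Q
E
python3 -c "
from h import *
im,Q=spokes(); cv2.imwrite('pics/w2.png',im[...,::-1])"
```

```text
spoke phi 105.6 n 1143 r 35.0 105.0 x@70 -19.1 valve err -2.4
spoke phi -105.3 n 1079 r 35.0 105.0 x@70 -19.7 valve err 2.7
spoke phi -35.5 n 1706 r 35.0 105.0 x@70 -20.5 valve err 0.5
spoke phi 33.8 n 1706 r 35.0 105.0 x@70 -20.1 valve err -2.2
hub face [-44.6   0.5   6.9] 1358
```

View pics/w2.png

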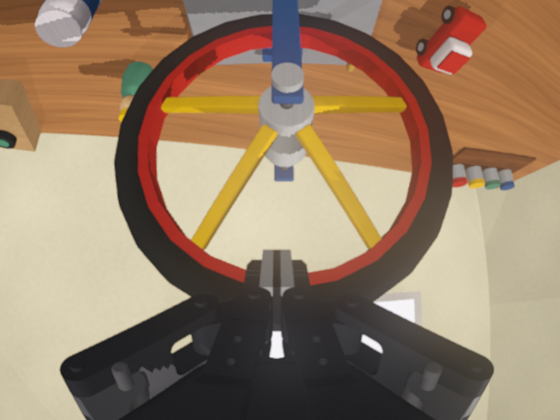

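The wrist view (fingers from below, image inverted) agrees with the measured angle: spokes at about ±35° and ±105°, hub at (287,110). The gap at the top is clear for inserting the fingers.

Emit:
play_rows --increments '[[[0,0,10],[0,0,0],1],[[1,0,25],[0,0,0],1],[[2,0,40],[0,0,0],1],[[2,0,55],[0,0,0],1],[[3,0,68],[0,0,0],1],[[3,0,78],[0,0,0],1],[[3,0,85],[0,0,0],1],[[3,0,88],[0,0,0],1],[[3,0,88],[0,0,0],1]]'

```text
time: 6.1
ee_pos: [0.5599, -0.0713, 0.2536]
tcp_rot: [-179.9, 55.6, -163.8]
wrist_force: [0.8, 0.5, -0.1]
opening: 0.0
grasp_force: 0.0
```

```bash
python3 - <<'E'
from h import *
tgt(-20,-6,72)
# arc at r=70 in tool axes, from phi0=5
for p in range(5,106,5):
    a=np.radians(p); y,z=-70*np.sin(a),70*np.cos(a)
    dl=np.array([0,y+6,z-70]); t=np.radians(35)
    print(p,(dl@np.array([[-np.sin(t),0,np.cos(t)],[0,1,0],[-np.cos(t),0,-np.sin(t)]])).round())
E
```

```text
inc [ 2.   0.9 -0.1] [-0.2  0.6 -0.1] stand xyz mm [-18.8  -6.9  73.6]
5 [ 0. -0.  0.]
10 [ 1. -6.  1.]
15 [  2. -12.   1.]
20 [  3. -18.   2.]
25 [  5. -24.   4.]
30 [  8. -29.   5.]
35 [ 10. -34.   7.]
40 [ 13. -39.   9.]
45 [ 17. -43.  12.]
50 [ 20. -48.  14.]
55 [ 24. -51.  17.]
60 [ 29. -55.  20.]
65 [ 33. -57.  23.]
70 [ 38. -60.  26.]
75 [ 42. -62.  30.]
80 [ 47. -63.  33.]
85 [ 52. -64.  37.]
90 [ 57. -64.  40.]
95 [ 62. -64.  44.]
100 [ 67. -63.  47.]
105 [ 72. -62.  51.]
```

Emit:
play_rows --increments '[[[1,-3,0],[0,0,0],1],[[1,-6,1],[0,0,0],1],[[2,-9,1],[0,0,0],1],[[2,-12,1],[0,0,0],1],[[3,-15,2],[0,0,0],1],[[3,-18,2],[0,0,0],1],[[4,-21,3],[0,0,0],1],[[5,-24,4],[0,0,0],1],[[7,-27,4],[0,0,0],1],[[8,-29,5],[0,0,0],1],[[9,-32,6],[0,0,0],1],[[10,-34,7],[0,0,0],1],[[12,-37,8],[0,0,0],1],[[13,-39,9],[0,0,0],1],[[15,-41,10],[0,0,0],1],[[17,-43,12],[0,0,0],1],[[18,-46,13],[0,0,0],1],[[20,-48,14],[0,0,0],1]]'

```text
time: 7.9
ee_pos: [0.5736, -0.1175, 0.2297]
tcp_rot: [-179.9, 55.7, -163.8]
wrist_force: [2.1, 5.3, 0.7]
opening: -0.0003
grasp_force: 2.5
```

```bash
python3 - <<'E'
from h import *
tgt(-20,-53.6,47)
im,Q=spokes()
E
```

```text
inc [3.  1.5 0.4] [-0.2  0.7 -0. ] stand xyz mm [-18.6 -55.1  49.7]
spoke phi 136.8 n 2472 r 35.0 105.0 x@70 -19.3 valve err 28.8
spoke phi -75.4 n 1838 r 35.0 105.0 x@70 -20.1 valve err 32.6
spoke phi 65.2 n 4044 r 35.0 105.0 x@70 -20.3 valve err 29.2
spoke phi -4.7 n 2012 r 35.0 72.0 x@70 -23.0 valve err 31.3
hub face [-44.7  -4.4   4.6] 3751
```

Emit:
play_rows --increments '[[[2,-2,1],[0,0,0],1],[[4,-3,3],[0,0,0],1],[[6,-5,4],[0,0,0],1],[[9,-7,6],[0,0,0],1],[[11,-8,7],[0,0,0],1],[[13,-9,9],[0,0,0],1],[[15,-11,10],[0,0,0],1],[[18,-12,12],[0,0,0],1],[[20,-13,14],[0,0,0],1],[[22,-14,16],[0,0,0],1],[[25,-14,17],[0,0,0],1],[[27,-15,19],[0,0,0],1],[[29,-16,21],[0,0,0],1],[[32,-16,23],[0,0,0],1],[[34,-16,25],[0,0,0],1],[[37,-16,26],[0,0,0],1],[[37,-16,26],[0,0,0],1]]'

```text
time: 9.65
ee_pos: [0.5784, -0.1325, 0.1839]
tcp_rot: [-179.9, 55.6, -163.8]
wrist_force: [2.9, 1.7, 1.6]
opening: -0.0001
grasp_force: 1.8
```

```bash
python3 - <<'E'
from h import *
im,Q=spokes(); tgt(-70,-70,37); tgt(-70,-6,107)
E
```

```text
spoke phi 176.9 n 2493 r 35.0 105.0 x@70 -19.8 valve err -3.1
spoke phi -110.0 n 648 r 53.0 105.0 x@70 -21.2 valve err -2.0
spoke phi 105.3 n 4023 r 35.0 105.0 x@70 -20.2 valve err -2.7
spoke phi -36.9 n 1807 r 35.0 105.0 x@70 -20.1 valve err -0.9
hub face [-44.7  -7.    1.5] 3710
inc [  2.    0.7 -61.4] [-0.2  0.6 -0.1] stand xyz mm [-18.2 -70.9   4. ]
inc [ -55.7   64.6 -101.1] [-0.2  0.6 -0.1] stand xyz mm [-18.2 -70.9   4. ]
```

Emit:
play_rows --increments '[[[-1,0,-6],[0,0,0],1],[[-1,0,-20],[0,0,0],1],[[-1,0,-36],[0,0,0],1],[[-1,0,-52],[0,0,0],1],[[-3,3,-64],[0,0,0],1],[[-12,13,-75],[0,0,0],1],[[-23,27,-85],[0,0,0],1],[[-35,40,-93],[0,0,0],1],[[-46,53,-100],[0,0,0],1],[[-54,62,-101],[0,0,0],1],[[-56,64,-101],[0,0,0],1],[[-56,64,-101],[0,0,0],1]]'

```text
time: 10.9
ee_pos: [0.5111, -0.0848, 0.2874]
tcp_rot: [-179.9, 55.6, -163.7]
wrist_force: [0.2, 0.0, -0.1]
opening: 0.0002
grasp_force: 0.0
```

```bash
python3 - <<'E'
from h import *
im,Q=spokes(); tgt(-20,-6,72)
E
```

```text
spoke phi -107.0 n 1260 r 35.0 105.0 x@70 -19.8 valve err 1.0
spoke phi 103.8 n 1412 r 35.0 105.0 x@70 -19.0 valve err -4.2
spoke phi -37.1 n 2108 r 35.0 105.0 x@70 -20.4 valve err -1.1
spoke phi 32.1 n 2131 r 35.0 105.0 x@70 -20.3 valve err -3.9
hub face [-44.6   0.4   7.3] 1719
inc [ 0.6  0.5 60.6] [-0.1  0.6 -0.1] stand xyz mm [-69.6  -6.4 106.7]
```

Emit:
play_rows --increments '[[[0,0,10],[0,0,0],1],[[0,0,24],[0,0,0],1],[[1,0,38],[0,0,0],1],[[1,0,50],[0,0,0],1],[[1,0,58],[0,0,0],1],[[1,0,61],[0,0,0],1],[[1,0,61],[0,0,0],1]]'

```text
time: 11.65
ee_pos: [0.5588, -0.0716, 0.2515]
tcp_rot: [-180.0, 55.6, -163.9]
wrist_force: [-0.1, 0.0, 0.2]
opening: 0.0001
grasp_force: 0.0
```

Emit:
play_rows --increments '[[[1,-3,0],[0,0,0],1],[[1,-6,1],[0,0,0],1],[[2,-9,1],[0,0,0],1],[[2,-12,1],[0,0,0],1],[[3,-15,2],[0,0,0],1],[[3,-18,2],[0,0,0],1],[[4,-21,3],[0,0,0],1],[[5,-24,4],[0,0,0],1],[[7,-27,4],[0,0,0],1],[[8,-29,5],[0,0,0],1],[[9,-32,6],[0,0,0],1],[[10,-34,7],[0,0,0],1],[[12,-37,8],[0,0,0],1],[[13,-39,9],[0,0,0],1],[[15,-41,10],[0,0,0],1],[[17,-43,12],[0,0,0],1],[[18,-46,13],[0,0,0],1],[[20,-48,14],[0,0,0],1]]'

```text
time: 13.45
ee_pos: [0.5726, -0.1181, 0.2282]
tcp_rot: [-179.8, 55.7, -163.8]
wrist_force: [-0.1, 3.7, 2.5]
opening: -0.0
grasp_force: 1.5
```

Emit:
play_rows --increments '[[[2,-2,1],[0,0,0],1],[[4,-3,3],[0,0,0],1],[[6,-5,4],[0,0,0],1],[[9,-7,6],[0,0,0],1],[[11,-8,7],[0,0,0],1],[[13,-9,9],[0,0,0],1],[[15,-11,10],[0,0,0],1],[[18,-12,12],[0,0,0],1],[[20,-13,14],[0,0,0],1],[[22,-14,16],[0,0,0],1],[[25,-14,17],[0,0,0],1],[[27,-15,19],[0,0,0],1],[[29,-16,21],[0,0,0],1],[[32,-16,23],[0,0,0],1],[[34,-16,25],[0,0,0],1],[[37,-16,26],[0,0,0],1],[[37,-16,26],[0,0,0],1]]'

```text
time: 15.15
ee_pos: [0.5773, -0.1328, 0.1822]
tcp_rot: [-179.9, 55.6, -163.8]
wrist_force: [3.0, 1.7, 2.0]
opening: 0.0001
grasp_force: 1.7
```

```bash
cat > cap.py <<'E'
from h import *
tgt(-70,-70,37)
im,d,c,f=cam("scene"); P=world(d,c,f); Q=(P-hub)@S*1000; r=np.hypot(Q[...,1],Q[...,2])
s=im.astype(int); m=(s.min(-1)>130)&(s.max(-1)-s.min(-1)<50)&(r>135)&(r<175)&(abs(Q[...,0]-23)<18)
n,l,st,ce=cv2.connectedComponentsWithStats(m.astype(np.uint8))
for i in range(1,n):
    if st[i,4]>3:
        q=Q[l==i].mean(0); print(st[i],q.round(1),"theta",np.degrees(np.arctan2(-q[1],q[2])).round(1))
cv2.imwrite("pics/s_now.png",cv2.resize(im[100:300,170:400],None,fx=3,fy=3)[...,::-1])
E
python3 cap.py
```

```text
inc [ -0.2   0.6 -61.5] [-0.2  0.6 -0.1] stand xyz mm [-19.4 -70.8   2.2]
[260 145   6   7  35] [ 24.1   0.8 154.3] theta -0.3
[249 253   6  10  36] [  26.4  -40.6 -167.7] theta 166.4
[264 256  26  14 199] [  22.4   21.  -167.9] theta -172.9
```

View pics/s_now.png

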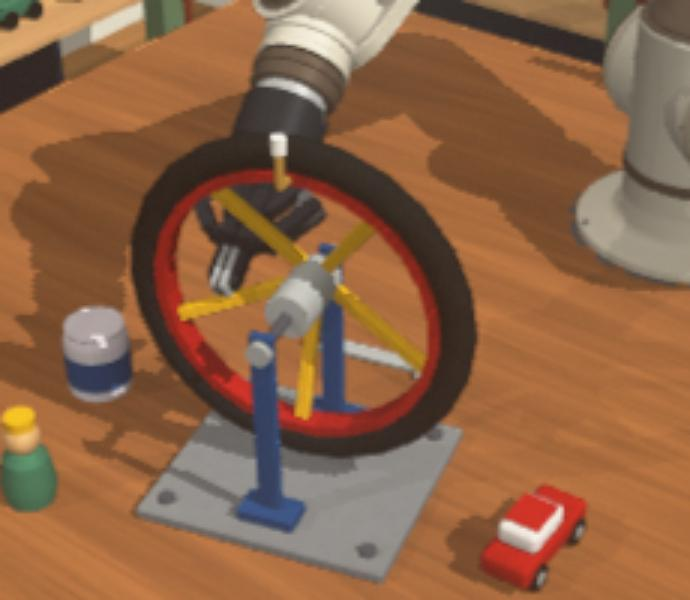

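The white cap is at about (279,143) in the crop, at the top of the wheel, and measures θ ≈ -0.3°. I'll back the fingers off and recheck.

Emit:
play_rows --increments '[[[-1,0,-6],[0,0,0],1],[[-1,0,-20],[0,0,0],1],[[-1,0,-36],[0,0,0],1],[[-1,0,-52],[0,0,0],1],[[-3,0,-66],[0,0,0],1],[[-12,0,-80],[0,0,0],1],[[-23,0,-92],[0,0,0],1],[[-35,0,-104],[0,0,0],1],[[-46,0,-110],[0,0,0],1],[[-46,0,-110],[0,0,0],1],[[-46,0,-110],[0,0,0],1]]'

```text
time: 16.3
ee_pos: [0.5149, -0.1509, 0.282]
tcp_rot: [-180.0, 55.6, -163.9]
wrist_force: [-0.5, 0.4, -1.7]
opening: 0.0003
grasp_force: 0.0
```

```bash
python3 cap.py; python3 - <<'E'
from h import *
spokes()
B=np.load("top.npz"); im,d,c,f=cam("top"); df=np.abs(im.astype(int)-B["im"]).max(-1)
for n,(u,v) in dict(car=(235,230),spanner=(323,281),tin=(388,214),doll=(363,164)).items():
    print(n,(df[v-14:v+14,u-14:u+14]>60).mean().round(3))
P=world(d,c,f);s=im.astype(int)
m=(abs(P[...,2]-.012)<.008)&(s.max(-1)-s.min(-1)<30)&(s.mean(-1)>70)&(P[...,0]>.43)&(abs(P[...,0]-.55)<.2)&(abs(P[...,1]-.03)<.2)
print(cv2.minAreaRect(P[m][:,:2].astype(np.float32)*1000))
E
```

```text
inc [45.6  0.7 48.5] [-0.2  0.6 -0.1] stand xyz mm [-84.3 -70.6 102. ]
[260 145   6   7  35] [ 23.6   0.6 154.1] theta -0.2
[246 253   9  10  50] [  27.2  -42.7 -167.4] theta 165.7
[264 256  25  14 208] [  22.9   21.2 -167.7] theta -172.8
spoke phi 178.8 n 634 r 35.0 105.0 x@70 -20.1 valve err -1.2
spoke phi 106.0 n 1577 r 35.0 105.0 x@70 -19.0 valve err -2.0
spoke phi -105.2 n 781 r 35.0 105.0 x@70 -20.1 valve err 2.8
spoke phi 35.1 n 1587 r 35.0 99.0 x@70 -20.6 valve err -0.9
spoke phi -34.4 n 1567 r 35.0 105.0 x@70 -19.8 valve err 1.6
hub face [-44.6  -3.2   5.3] 1510
car 0.0
spanner 0.0
tin 0.0
doll 0.0
((575.94189453125, -59.2996826171875), (198.73092651367188, 219.17181396484375), 16.096961975097656)
```

Everything agrees: the valve is within about 0.3° of vertical, nothing else has moved, and the fingers are clear of the wheel.

```bash
python3 -c "
from h import *
print(workorder.job_done())"
```

```text
the job is handed in; nothing more can be done
None
```

The job is handed in: two gentle spoke pushes brought the valve stem to about 0.3° from vertical by my last camera measurement, with the wheel left on its own, the arm clear, and the stand, car, doll, tin and spanner showing no movement.

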